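# Throttle the air to idle, then open the wash canister

### The arm

A 7-joint arm with a two-finger parallel gripper is mounted at the origin on the work surface. World frame = base frame: x ahead of the robot, y to its left, z up, the work surface at z = 0. Lengths are in mm, angles in rad, forces in N, time in s.
With the tool pointing down it reaches from about 400 to 875 mm from the base axis. Payload 4.4 kg.
Tool frame: the origin (TCP) lies at the very end of the fingers, on their centre line; the grasp point (between the pads) lies 19 mm behind it; z points along the fingers, y is the line along which they close (so a half turn about z gives the same grasp; the last joint's range is limited). The gripper opens to 85 mm and grips with 20 to 120 N. Pads are 22 mm wide; open, the fingers measure 114 mm over their backs; the gripper's body (76 mm by 85 mm) begins 54 mm behind the grasp point. The pads swing forward as they close: fully open they stand 13 mm farther back than shut.
Start: joints at [-1.256, 0.628, 0.038, 1.517, -0.027, 0.996, -0.02], TCP at [241.559, 603.463, 231.313] pointing down, gripper open.
Joint ranges: [-3.06, 3.06], [-0.37, 2.12], [-1.25, 1.32], [0.18, 2.47], [-1.1, 4.24], [0.23, 1.98], [-2.94, 2.94]. Speed limits (rad/s): [2.57, 2.57, 3.14, 3.14, 3.14, 3.14, 3.14].

### API

Orientations are given as [roll, pitch, yaw] about the fixed x, y, z axes, in that order (R = Rz(yaw) Ry(pitch) Rx(roll)).
In Python, from cell import status, get_image, ctrl, models gives the robot as it stands.
- The arm moves only by the shell command python3 -m handwheel 'ROWS' [OPENING]. ROWS is JSON, a list of rows, each an object with "delta_pos": the shift along the world's x, y, z in cm, a list of three; "yaw": the turn about the world's z in rad. A call has 1 to 10 rows; each row shifts and turns the commanded pose from where the row before left it; what a row does not reach is not made up. A row lasts 1/12 s, in which the tool goes at most 41.7 mm and 7.16 degrees, less where a joint would pass 70% of its speed; a pose out of reach is approached as far as the arm can. A call is refused whole if a number of a shift passes 4.17 or a number of a turn 0.125, either way. A call with a gripper value outside its range is refused whole. OPENING is the opening, from -1 (shut) to 1 (fully open), set as the call begins (- or left out, the last holds). The fingers move at their own pace and stop on an object; the grip force is fixed at half the most. Time passes only in rows, so rows that do not move let the fingers close. It gives the time, the measured TCP pose, the force, the opening and the grip force at its end, in the units of the state.
- status.read_state(): the state, without advancing time (a new reading comes with each control period).
- get_image(name): name is "side" or "top" or "wrist"; returns a dict with "color" (384x512x3 uint8, red, green, blue), "z_map" (384x512 float32, mm along the optical axis (not along the pixel's ray), 0 where there is no reading), "fx", "fy", "cx", "cy" (pixels), "position" and "rotation" of the camera in the world; the wrist camera has in their place "hand_eye" (4x4, takes a point from camera to tool coordinates, whose origin is the TCP and whose axes are the flange's). Camera axes: x right, y up, looking along -z (the intrinsics and any distortion apply to the point x, -y, -z); pixel columns grow to the right and rows downward; lengths in mm; the calibration is good to about 2 mm. A picture is of the moment at which its call begins: read the wrist's pose just before it.
- ctrl.finish_job(): hands the job in; it is judged then, once.
Trained networks look in a picture, given as the dict that the camera call returned (one of the last four; its "shot" number tells which), for a name from the list of things; names that differ only in an ending like _2 or _b are one class to them, and where a whole thing is asked for, a point or a joint stands for the part that bears it (a point fixed in the world has none). Each returns a list of dicts, best first, with "score" (0 to 1); they miss things now and then, are a little off and sometimes report something else, mostly with a low value. They report only what shows in the picture. A call takes as long as a camera call. They do not tell look-alikes from the thing itself.
- models.boxes_of(picture, name): "rect" ([left, top, right, bottom] in pixels, round what is visible of it).
The state is a dict: "clock": time; "qpos": joint angles; "qd": joint speeds; "tau": joint torques, N m; "eef_pos": TCP position; "tool_rot": TCP orientation; "force": force on the tool from outside, world axes, zero at the start; "torque": the same for the moment, N m; "width": finger opening in mm; "gripper_force": force on a finger pad.
Only numpy, scipy, OpenCV 4.12 (cv2) and the standard library are available. Lean on these libraries where they do the work, as an engineer would, in place of code of your own. Each camera call takes 0.05 s, during which the arm holds its last target. There are 200 camera calls.

### The job

Throttle the air down before opening the bearing wash: swing the ball-ended lever until it stands in line with the brass index clip on its quadrant and leave it there. Only then lift the lid off the aluminium canister by its knob and set it down flat, knob up, inside the copper dish, without dropping it. Leave the canister standing where it is and do not disturb the other things on the table.

Things in the scene. Friction and masses are not known exactly. Their poses are not given: they have to be found in the camera images.
- console: Fixed grey air console, a low box 130 x 360 x 40 mm (x -50 to +80, y -180 to +180 mm of its origin). Origin on the table under the lever's pivot; z up, -x side towards the robot. The lever swings in the plane x = 0 about an axis along x, 60 mm above the table. Behind it (x 16 to 20 mm) an upright steel quadrant plate, 80 mm radius about the pivot.
- pipe_mid (a point): Middle of the axis of a level steel air pipe, 28 mm thick, along the console's y, 24 mm behind the lever's plane and 285 mm above the table, on legs at y = -165 and +165 mm. It bars a gripper coming straight down on the ball: come in tilted 25 to 45 degrees, the gripper's body leaning back towards the console's -x.
- lever (a joint): Angle of the lever (rad), 0 = upright, positive = towards the console's -y, limits -0.8 to 0.8. The lever is stiff (about 0.25 N m) and stays where it is left.
- lever_ball (a point): Centre of the lever's cream bakelite ball, 34 mm across, at the end of a 10 mm steel stem, 120 mm from the pivot. The point's z axis points along the lever.
- index (a joint): Angle of the index clip round the same axis (rad), same sense and zero as the lever: the commanded lever angle. The clip is set tight and is not to be moved.
- index_tip (a point): Outer end of the brass index clip, a block 12 x 10 x 22 mm on the rim of the quadrant, 92 mm from the pivot and 18 mm behind the lever's plane. The point's z axis points outward from the pivot.
- canister: Open round aluminium wash canister, 96 mm across, 85 mm high, 4 mm wall, standing loose on the table (0.45 kg). Origin at the centre of its underside, z up.
- lid: Loose lid of the canister: a flat disc 102 mm across and 5 mm thick with a round plug 76 mm across and 8 mm deep below it that drops 2 mm clear into the canister's mouth all round. Origin at the centre of the plug's underside (77 mm above the table when on the canister), z up through the knob. About 90 g.
- lid_knob (a point): Centre of the lid's black round knob, 24 mm across and 24 mm high, 33 mm above the lid's origin. The knob stands on an 8 mm long neck over the disc.
- dish: Shallow loose copper dish, 150 mm across at the rim, about 140 mm at its floor, rim 10 mm high, floor 3 mm thick. Origin at the centre of its underside.
- brake: Bystander: worn red rubber heel brake block 55 x 38 x 34 mm. Origin under its centre.
- handle: Bystander: loose cream bakelite tool handle, 102 mm long, 28 mm thick, lying along its x. Origin under its centre.
- wheel: Bystander: white skate wheel 58 mm across, 32 mm high, lying flat. Origin under its centre.
- bearing: Bystander: ball bearing ring 26 mm across, 8 mm high, lying flat. Origin under its centre.
- wrench: Bystander: steel wrench 150 mm long lying flat. Origin under its middle.
- socket: Bystander: fixed bayonet socket, 64 mm across, with a black spindle locked in it, 95 mm high in all. Origin under its centre.
Things that resemble listed ones, but are neither listed nor needed, are in the scene too. Leave any green look-alike of the lid alone. Of the things shaped like the dish, the copper one is meant.

How it is judged:
By the outcome, as a careful person would: the job done as asked, in the order asked, and still so for the second after the job is handed in, with the robot touching nothing.
It also fails if it takes over 58 s, if anything falls off the work surface, if the arm or the gripper's body presses on something with over 40 N, if the wrist force passes 120 N, or if a joint passes its speed limit or range.

## Working session

There is one attempt and no reset: what is moved stays moved. The work goes in short steps, Python scripts to look and compute and a shell command to move; the robot and the scene stay as the last step left them, time stands still between calls to the robot, and variables do not carry over. Pictures are saved under pics/ and viewed, at most 10 in all, crops included, and the job is handed in when it is done.

```bash
ls; mkdir -p pics; cat > h.py <<'E'
import numpy as np, cv2, json
from cell import status, get_image, ctrl, models
from scipy.spatial.transform import Rotation as Ro
def shot(n):
    s=status.read_state(); p=get_image(n)
    if n=='wrist':
        T=np.eye(4);T[:3,:3]=Ro.from_euler('xyz',s['tool_rot']).as_matrix();T[:3,3]=s['eef_pos']
        p['M']=T@np.array(p['hand_eye'])
    else:
        M=np.eye(4);R=np.array(p['rotation']);M[:3,:3]=R if R.shape==(3,3) else Ro.from_euler('xyz',R).as_matrix();M[:3,3]=p['position'];p['M']=M
    return p
def cloud(p):
    z=p['z_map'];v,u=np.mgrid[:z.shape[0],:z.shape[1]]
    P=np.stack([(u-p['cx'])/p['fx']*z,-(v-p['cy'])/p['fy']*z,-z],-1)
    W=P@p['M'][:3,:3].T+p['M'][:3,3];W[z==0]=np.nan
    return W
def save(p,name,box=None,k=1):
    c=p['color'][:,:,::-1]
    if box: c=c[box[1]:box[3],box[0]:box[2]]
    cv2.imwrite('pics/'+name,cv2.resize(c,None,fx=k,fy=k,interpolation=cv2.INTER_CUBIC))
E
python3 - <<'E'
from h import *
s=status.read_state();print(s)
a=shot('top');b=shot('side')
print({k:(v if np.size(v)<17 else np.shape(v)) for k,v in a.items()})
print({k:(v if np.size(v)<17 else np.shape(v)) for k,v in b.items()})
cv2.imwrite('pics/a.png',a['color'][:,:,::-1]);cv2.imwrite('pics/b.png',b['color'][:,:,::-1])
for p,n in((a,'top'),(b,'side')):
    W=cloud(p)
    for t in['console','lever','lever_ball','index_tip','canister','lid','lid_knob','dish','brake','handle','wheel','bearing','wrench','socket']:
        for r in models.boxes_of(p,t)[:3]:
            x0,y0,x1,y1=r['rect'];w=W[int((y0+y1)/2),int((x0+x1)/2)]
            if r['score']>.2:print(n,t,round(r['score'],2),np.round(r['rect']).astype(int),np.round(w))
E
```

```text
pics
{'clock': 0.0, 'qpos': array([-1.25585215,  0.62935958,  0.03845169,  1.51838079, -0.02698092,
        0.99629325, -0.01997861]), 'qd': array([ 2.00672640e-04, -2.62736121e-04, -1.64137285e-04,  3.07425023e-04,
       -7.78511587e-04,  4.31994193e-05, -9.51022773e-05]), 'tau': array([ 3.98118545e-04, -5.63407874e+01,  1.22619823e+00, -1.93449390e+01,
        1.09090339e-02,  1.06079917e-02, -1.05450827e-06]), 'eef_pos': array([241.29665424, 602.87216608, 230.37646955]), 'tool_rot': array([-3.13967059e+00,  4.80465662e-05,  2.76087213e+00]), 'force': array([0.42869702, 0.4680764 , 0.45096498]), 'torque': array([0.00858286, 0.00453516, 0.04493958]), 'gripper_force': 0.0, 'width': 85.56924148664959}
{'color': (384, 512, 3), 'z_map': (384, 512), 'fx': 383.382935546186, 'fy': 383.382935546186, 'cx': 258.21231952645184, 'cy': 193.49134228298948, 'position': array([ 296.42103844,    4.5053072 , 1228.90578498]), 'rotation': array([ 2.12844329e-01,  2.16823243e-04, -1.69466813e+00]), 'shot': 1, 'M': array([[-1.23555253e-01,  9.69938973e-01, -2.09648488e-01,
         2.96421038e+02],
    
[... 2206 characters left out ...]
107.]
side lid 0.73 [204 270 238 299] [ 323. -264.   42.]
side lid_knob 0.92 [245 238 273 260] [ 477. -206.  103.]
side lid_knob 0.75 [206 270 234 298] [ 323. -264.   42.]
side dish 0.78 [327 274 372 319] [ 726. -417.    7.]
side dish 0.71 [271 290 318 333] [ 533. -409.    2.]
side brake 0.45 [218 196 234 213] [426.  63.  37.]
side brake 0.37 [272 288 320 333] [ 537. -408.    3.]
side brake 0.22 [243 234 275 262] [ 474. -204.  107.]
side handle 0.49 [203 171 223 184] [413. 238.  16.]
side wheel 0.58 [195 149 207 161] [397. 375.  27.]
side wrench 0.68 [295 249 332 274] [ 665. -256.    4.]
side socket 0.75 [297 211 313 231] [ 689. -110.   45.]
side socket 0.4 [219 195 236 209] [436.  73.  34.]
```

```bash
python3 - <<'E'
import cv2
a=cv2.imread('pics/a.png');b=cv2.imread('pics/b.png')
a=a[90:300,90:420];b=b[80:345,170:400]
a=cv2.resize(a,None,fx=2.2,fy=2.2,interpolation=2);b=cv2.resize(b,None,fx=2.2,fy=2.2,interpolation=2)
cv2.imwrite('pics/a2.png',a);cv2.imwrite('pics/b2.png',b)
E
```

```text
(no output)
```

View pics/a2.png

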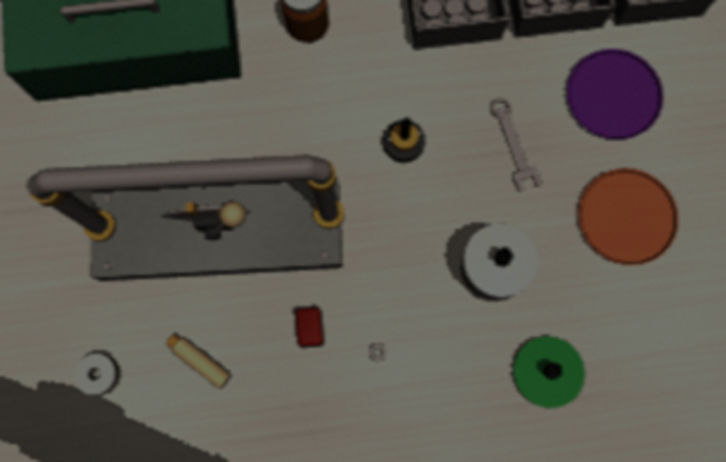

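View pics/b2.png

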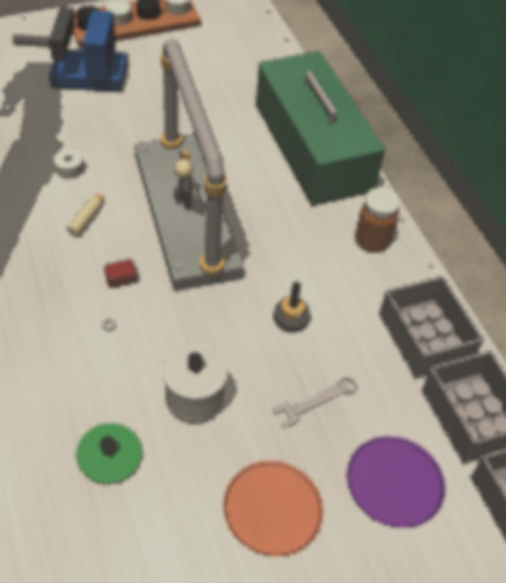

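The two views show these candidates, with pixels in the magnified top view:
- **Lid:** the grey lid with a black knob on the canister (503,257). The green look-alike (550,370) is not it.
- **Dish:** the copper dish (627,215). The purple one (614,94) is not it.
- **Ball:** the cream ball on the lever (232,214). The cream tool handle (198,360) could be taken for it.
- **Index clip:** the brass block at about (190,208).

Moves have no tilt, so I'll keep the tool vertical on the console's -x side and push the ball with the outer open finger. Next I'll measure the console.

```bash
python3 - <<'E'
from h import *
np.set_printoptions(suppress=True,precision=1)
for n in('top','side'):
    p=shot(n);W=cloud(p);X,Y,Z=W[...,0],W[...,1],W[...,2]
    m=(X>400)&(X<750)&(Y>-80)&(Y<400)&(Z>282)&(Z<320)
    P=W[m];c=P.mean(0);d=np.linalg.svd(P-c)[2][0];d*=np.sign(d[1]);t=(P-c)@d
    print(n,'pipe n',len(P),'c',c,'dir',np.degrees(np.arctan2(-d[0],d[1])),'ztop',np.percentile(P[:,2],95),'ends',c+d*t.min(),c+d*t.max())
    q=(X>450)&(X<700)&(Y>-60)&(Y<400)&(Z>30)&(Z<50)
    r=cv2.minAreaRect(W[q][:,:2].astype(np.float32));print('console top',r,np.median(Z[q]))
    # lever area colours
    hsv=cv2.cvtColor(p['color'],cv2.COLOR_RGB2HSV)
    g=(X>480)&(X<640)&(Y>60)&(Y<260)&(Z>95)&(Z<230)
    for v,u in np.argwhere(g)[::6]:print((u,v),W[v,u],hsv[v,u],end=';')
    print()
    # discs
    for nm,lo,hi,bx in(('lidtop',75,100,(400,560,-280,-120)),('knob',102,125,(430,520,-250,-150)),('dish',-3,25,(430,640,-520,-320))):
        k=(X>bx[0])&(X<bx[1])&(Y>bx[2])&(Y<bx[3])&(Z>lo)&(Z<hi)
        if nm=='dish':k&=(hsv[...,1]>120)&(hsv[...,0]<20)
        P=W[k]
        if len(P)>4:print(nm,len(P),P.mean(0),P.min(0),P.max(0),cv2.minEnclosingCircle(P[:,:2].astype(np.float32)))
w=shot('wrist');print(w['hand_eye'],w['fx'])
E
```

```text
top pipe n 1426 c [587.9 192.1 295. ] dir -3.8782339460026103 ztop 300.1737413102248 ends [576.2  19.5 294.7] [599.7 366.6 295.2]
console top ((581.3418579101562, 193.51010131835938), (369.0337829589844, 130.4026641845703), 85.9640884399414) 39.72192350470027
(np.int64(175), np.int64(182)) [590.8 210.6 152.3] [ 18 139 101];(np.int64(195), np.int64(182)) [575.1 148.8 184.3] [ 17 113  86];(np.int64(177), np.int64(183)) [587.7 205.5 150.2] [ 18 181  93];(np.int64(194), np.int64(183)) [572.  151.5 186.7] [ 19 111 106];(np.int64(175), np.int64(184)) [585.1 211.2 151.4] [ 18 168 111];(np.int64(181), np.int64(184)) [585.3 195.5 142.6] [13 37 83];(np.int64(187), np.int64(184)) [584.2 178.8 138.8] [11 33 84];(np.int64(193), np.int64(184)) [569.  154.2 188.4] [ 21 102 110];(np.int64(200), np.int64(184)) [569.3 136.2 178.1] [18 90 71];(np.int64(175), np.int64(185)) [582.3 211.6 150.8] [ 17 169 101];(np.int64(181), np.int64(185)) [581.9 195.5 144.3] [10 38 61];(np.int64(187), np.int64(185)) [582.  179.6 135.5] [ 9 36 49];(np.int64(193), np.int64(185)) [567.  155.  185.3] [ 24  95 113];(np.int64(
[... 3717 characters left out ...]
 [18 30 86];(np.int64(252), np.int64(165)) [570.  174.6 101.6] [19 29 71];(np.int64(257), np.int64(167)) [582.1 146.5 113.9] [15 33 94];
lidtop 578 [ 477.1 -200.5   90.6] [ 427.2 -248.    75.1] [ 528.7 -146.8   97. ] ((478.7294616699219, -197.0201416015625), 52.468685150146484)
knob 48 [ 476.1 -200.   118. ] [ 466.  -210.   103.4] [ 487.6 -187.2  124.9] ((476.2979431152344, -198.1138153076172), 11.894307136535645)
dish 1402 [ 532.3 -408.3    4.1] [ 461.8 -478.9   -2.5] [ 602.1 -335.    13.2] ((530.7892456054688, -406.7767028808594), 72.31211853027344)
[[  -0.     0.9    0.3   83.6]
 [   1.     0.    -0.     0. ]
 [  -0.     0.3   -0.9 -142.4]
 [   0.     0.     0.     1. ]] 285.6471729675303
```

```bash
python3 -m handwheel '[{"delta_pos":[1.5,-3,0],"yaw":-0.1},{"delta_pos":[1.5,-3,0],"yaw":-0.1},{"delta_pos":[1.5,-3,0],"yaw":-0.1},{"delta_pos":[1.5,-3,0],"yaw":-0.1},{"delta_pos":[1.5,-3,0],"yaw":-0.1},{"delta_pos":[1.5,-3,0],"yaw":-0.1},{"delta_pos":[1.5,-3,0],"yaw":-0.1},{"delta_pos":[1.5,-3,0],"yaw":-0.1},{"delta_pos":[1.5,-3,0],"yaw":-0.1},{"delta_pos":[1.5,-3,0],"yaw":-0.1}]' 1
python3 -m handwheel '[{"delta_pos":[1.5,-2.4,0],"yaw":-0.06},{"delta_pos":[1.5,-2.4,0],"yaw":-0.06},{"delta_pos":[1.5,-2.4,0],"yaw":-0.06},{"delta_pos":[1.5,-2.4,0],"yaw":-0.06},{"delta_pos":[1.5,-2.4,0],"yaw":0},{"delta_pos":[0,0,0],"yaw":0},{"delta_pos":[0,0,0],"yaw":0}]'
cat > meas.py <<'E'
from h import *
import sys
np.set_printoptions(suppress=True,precision=1)
O=np.array([565,194.5,0]);psi=np.radians(-3.9);C=np.array([[np.cos(psi),np.sin(psi),0],[-np.sin(psi),np.cos(psi),0],[0,0,1]])
def con(W):return (W-O)@C.T
if __name__=='__main__':
    s=status.read_state();print(s['clock'],'tcp world',s['eef_pos'],s['tool_rot'],'con',con(s['eef_pos']))
    p=shot('wrist');save(p,sys.argv[1],k=1.5)
    W=cloud(p);np.save('W.npy',W);np.save('c.npy',p['color'])
    for t in('lever_ball','index_tip','lever'):
        for r in models.boxes_of(p,t)[:2]:
            x0,y0,x1,y1=map(int,r['rect']);print(t,r['score'],x0,y0,x1,y1,con(W[(y0+y1)//2,(x0+x1)//2]))
E
python3 meas.py w1.png
```

```text
clock: 2.48
eef_pos: [392.1, 302.1, 231.6]
tool_rot: [3.141, -0.001, 1.756]
force: [1.0, 0.0, 0.3]
width: 85.6
gripper_force: 0.0
clock: 3.07
eef_pos: [467.4, 181.9, 231.5]
tool_rot: [3.141, 0.0, 1.517]
force: [-0.3, 0.7, 1.2]
width: 85.4
gripper_force: 0.0
3.0667 tcp world [467.4 181.9 231.5] [3.1 0.  1.5] con [-96.5 -19.2 231.5]
lever_ball 0.79 338 142 406 262 [  4.2 -25.1 136.2]
index_tip 0.78 385 154 415 170 [ 15.5  14.8 150.8]
lever 0.86 341 144 406 260 [  4.6 -24.7 137.4]
```

View pics/w1.png

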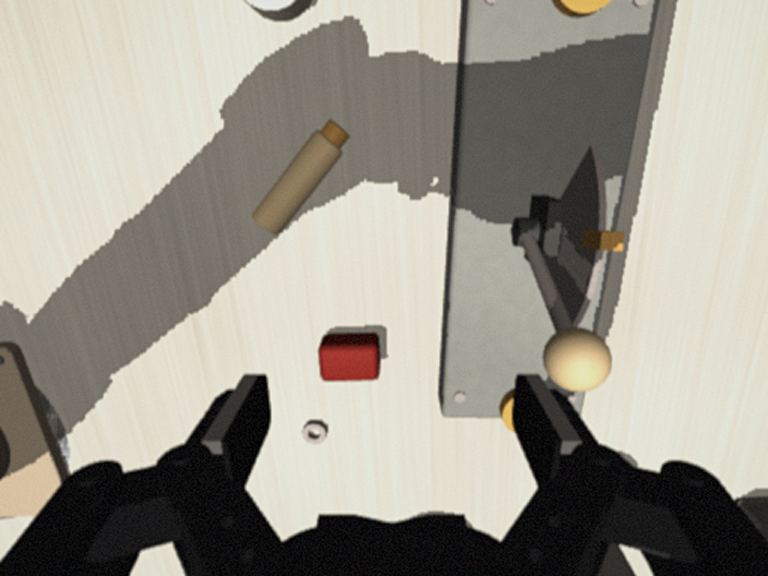

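The wrist view shows the ball at (577,360), the clip at (605,241) and the lever hub at (525,232). The lever leans to -y and the clip sits slightly to +y. I'll fit the ball, the clip and the console edges.

```bash
cat > fit.py <<'E'
from meas import *
from scipy.optimize import least_squares
W=con(np.load('W.npy'));c=np.load('c.npy');hsv=cv2.cvtColor(c,cv2.COLOR_RGB2HSV)
X,Y,Z=W[...,0],W[...,1],W[...,2]
b=(abs(X)<30)&(Z>140)&(Z<215)&(abs(Y)<110)&(hsv[...,0]>12)&(hsv[...,0]<30)&(hsv[...,1]>40)
b&=(X<11)|(Z>158)
P=W[b];f=least_squares(lambda q:np.linalg.norm(P-q,axis=1)-17,P.mean(0)-[0,0,10],loss='soft_l1').x
f2=least_squares(lambda q:np.linalg.norm(P-q[:3],axis=1)-q[3],[*f,17],loss='soft_l1').x
print('ball',len(P),f,f2,'ang',np.arctan2(-f[1],f[2]-60))
k=(X>9)&(X<30)&(Z>125)&(Z<160)&(abs(Y)<80)&(hsv[...,1]>130)&(hsv[...,0]>10)&(hsv[...,0]<28)
P=W[k];print('clip',len(P),P.mean(0),P.min(0),P.max(0))
t=P[P[:,2]>146];print('top',len(t),t.mean(0),np.percentile(t,[3,97],axis=0),'ang',-np.arctan2(t[:,1].mean(),t[:,2].mean()-60))
e=(Z>36)&(Z<45)&(abs(Y)<185)&(X>-70)&(X<95)
Q=W[e];print('console',Q.min(0),Q.max(0),np.median(Q[:,2]))
for y in(-120,-60,0,60,120):
    q=Q[abs(Q[:,1]-y)<15]
    if len(q):print(y,np.percentile(q[:,0],[0.5,99.5]))
# quadrant apex/hub
h=(abs(Z-60)<30)&(abs(X)<16)&(abs(Y)<30)
print('hub',W[h].mean(0) if h.any() else 0,np.percentile(W[h],[2,98],axis=0))
q=(X>14)&(X<24)&(Z>60)&(Z<145)&(hsv[...,1]<80);Q=W[q];print('quad',Q.min(0),Q.max(0),Q.mean(0))
r=Q[(Q[:,2]>70)];
E
python3 fit.py
```

```text
ball 1436 [  3.5 -43.7 170.7] [  3.5 -43.7 170.7  17. ] ang 0.3764022539930343
clip 298 [ 18.9  15.7 146.1] [ 14.8   9.  125.1] [ 27.6  20.6 152.4]
top 197 [ 20.5  16.2 150.2] [[ 15.4  11.9 146.7]
 [ 26.5  20.4 151.9]] ang -0.17732666157497154
console [ -47.  -176.7   36. ] [ 83.1 156.5  45. ] 39.90236900039463
-120 [-46.1  44.1]
-60 [-46.1  81.5]
0 [-46.1  81.7]
60 [-45.9  81.4]
120 [-45.6  81.6]
hub [ 1.4  4.  53.8] [[-15.  -28.4  38.5]
 [ 15.2  28.7  84.2]]
quad [ 14.1 -46.3  65.5] [ 23.9  63.7 144.9] [ 19.7   9.8 111.6]
```

```bash
sed -i 's/565,194.5/568,197.6/' meas.py
python3 -m handwheel '[{"delta_pos":[0,-1.9,-1.9],"yaw":-0.014},{"delta_pos":[0,-1.9,-1.9],"yaw":0},{"delta_pos":[0,-1.9,-1.9],"yaw":0},{"delta_pos":[0,-1.9,-1.9],"yaw":0},{"delta_pos":[1.5,-0.1,0],"yaw":0},{"delta_pos":[1.5,-0.1,0],"yaw":0},{"delta_pos":[1.3,-0.1,0],"yaw":0},{"delta_pos":[0.7,0,0],"yaw":0},{"delta_pos":[0,0,0],"yaw":0},{"delta_pos":[0,0,0],"yaw":0}]' 1
python3 meas.py w2.png; python3 fit.py
```

```text
clock: 4.1
eef_pos: [515.5, 105.3, 154.6]
tool_rot: [-3.14, 0.0, 1.508]
force: [0.3, 0.5, -4.4]
width: 85.3
gripper_force: 0.0
4.1 tcp world [515.5 105.3 154.6] [-3.1  0.   1.5] con [-46.1 -95.7 154.6]
lever_ball 0.85 307 64 402 214 [  2.6 -33.2 149.5]
index_tip 0.61 367 25 414 64 [ 13.6  10.3 151.3]
lever 0.91 308 63 404 214 [ 16.9 -38.6 109.3]
ball 4753 [  0.7 -47.2 170.8] [  0.9 -47.4 170.2  17.5] ang 0.40242923095643296
clip 1134 [ 16.7  11.2 147. ] [ 12.    4.5 128.2] [ 24.8  17.7 153.2]
top 789 [ 17.9  12.  150.4] [[ 12.5   7.1 146.7]
 [ 24.2  17.3 152.2]] ang -0.13234052920529252
console [ -49.6 -181.    36. ] [80.4 57.9 45. ] 39.870744731726404
-120 [-48.6  78.4]
-60 [-48.6  78.7]
0 [-48.7  79.2]
60 [-48.8  79.1]
hub [ 0.7  2.6 56.1] [[-15.2 -28.3  38.7]
 [ 15.4  28.6  82.5]]
quad [  14.  -158.8   60.1] [ 23.9  42.9 145. ] [ 17.1 -18.  112.6]
```

View pics/w2.png

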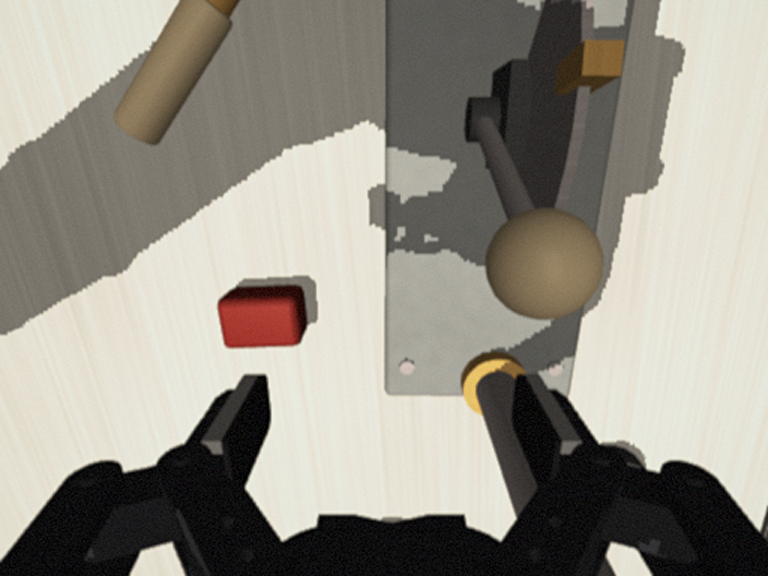

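The frame now fits: ball at x = 0.7, lever at 0.40, clip at about -0.135. The right finger at (560,420) stands in front of the ball's -y side, clear of the pipe. Pushing toward +y.

```bash
python3 -m handwheel '[{"delta_pos":[0,0,-0.7],"yaw":0},{"delta_pos":[0.07,1.0,0],"yaw":0},{"delta_pos":[0.07,1.0,0],"yaw":0},{"delta_pos":[0.07,1.0,0],"yaw":0},{"delta_pos":[0.07,1.0,0],"yaw":0},{"delta_pos":[0.07,1.0,0],"yaw":0},{"delta_pos":[0.07,1.0,0],"yaw":0},{"delta_pos":[0.07,1.0,0],"yaw":0},{"delta_pos":[0,0,0],"yaw":0}]'
python3 meas.py w3.png; python3 fit.py
```

```text
clock: 5.05
eef_pos: [521.2, 178.3, 148.1]
tool_rot: [-3.141, -0.002, 1.511]
force: [-0.4, 0.0, -0.4]
width: 85.4
gripper_force: 0.0
5.05 tcp world [521.2 178.3 148.1] [-3.1 -0.   1.5] con [-45.4 -22.5 148.1]
lever_ball 0.68 84 77 168 177 [-166.2   32.3   27.6]
lever_ball 0.6 303 159 407 275 [ -8.1  17.  189.6]
index_tip 0.91 355 174 394 200 [ 14.4  16.3 149.5]
lever 0.89 306 163 408 271 [ -7.2  16.9 189.4]
ball 5426 [  0.8   5.4 179.6] [  1.    5.1 179.   17.6] ang -0.04528304154947929
clip 448 [ 17.   14.4 146. ] [ 12.1   7.1 129. ] [ 24.6  17.8 152.3]
top 294 [ 18.6  14.8 150.1] [[ 12.5  11.  146.4]
 [ 24.   17.5 151.8]] ang -0.1632512530488675
console [ -49.4 -181.2   36. ] [ 80.2 129.8  45. ] 39.86248093672559
-120 [-49.3  41. ]
-60 [-49.3  19.6]
0 [-48.5  79. ]
60 [-48.7  78.8]
120 [-48.7  78.9]
hub [ 0.5  5.  53.8] [[-15.3 -28.1  38.6]
 [ 15.3  28.9  81.1]]
quad [  14.  -158.4   60.1] [ 24.   60.3 139. ] [ 17.4   1.2 106.8]
```

```bash
python3 -m handwheel '[{"delta_pos":[0.03,0.5,0],"yaw":0},{"delta_pos":[0.03,0.5,0],"yaw":0},{"delta_pos":[0,0,0],"yaw":0},{"delta_pos":[-0.2,-2.0,0],"yaw":0},{"delta_pos":[-0.2,-2.0,0],"yaw":0},{"delta_pos":[-0.2,-2.0,0],"yaw":0},{"delta_pos":[0,-2.0,0],"yaw":0},{"delta_pos":[0,0,0],"yaw":0},{"delta_pos":[0,0,0],"yaw":0}]'
python3 meas.py w4.png; python3 fit.py
python3 - <<'E'
from meas import *
for n in('top','side'):
    p=shot(n);np.save('c.npy',p['color']);np.save('W.npy',cloud(p))
    import subprocess;print(subprocess.run(['python3','fit.py'],capture_output=True,text=True).stdout)
E
```

```text
clock: 6.0
eef_pos: [516.2, 103.8, 148.4]
tool_rot: [3.141, -0.0, 1.504]
force: [0.7, 0.2, 0.0]
width: 85.3
gripper_force: 0.0
6.0 tcp world [516.2 103.8 148.4] [ 3.1 -0.   1.5] con [-45.3 -97.1 148.4]
lever_ball 0.8 304 0 453 98 [ -6.2   0.9 188.3]
ball 6455 [  0.8  12.  178.8] [  0.9  12.  178.8  17.1] ang -0.10042786471067047

this script no longer has the robotfit.py:11: RuntimeWarning: Mean of empty slice.
  P=W[k];print('clip',len(P),P.mean(0),P.min(0),P.max(0))
  ret = um.true_divide(
Traceback (most recent call last):
  File "fit.py", line 11, in <module>
    P=W[k];print('clip',len(P),P.mean(0),P.min(0),P.max(0))
                                         ~~~~~^^^
ValueError: zero-size array to reduction operation minimum which has no identity
Exception ignored in: <_io.TextIOWrapper mode='rw' encoding='UTF-8'>
Traceback (most recent call last):
BrokenPipeError: [Errno 32] Broken pipe
```

View pics/w4.png

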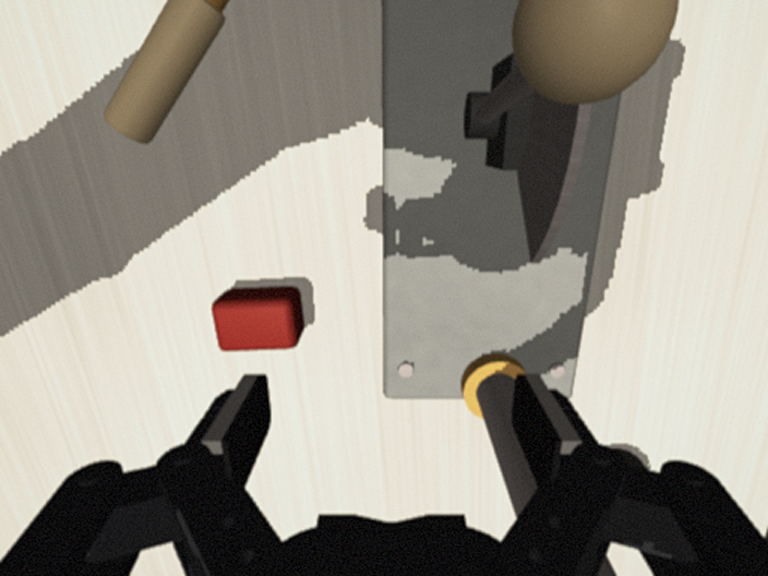

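The ball stands at -0.100, just short of the clip, and the lever overlaps the clip in this view. It needs about 4 mm more, so I'll push again with a longer settle.

```bash
python3 -m handwheel '[{"delta_pos":[0.14,2.0,0],"yaw":0},{"delta_pos":[0.14,2.0,0],"yaw":0},{"delta_pos":[0.14,2.0,0],"yaw":0},{"delta_pos":[0.07,1.3,0],"yaw":0},{"delta_pos":[0.05,0.7,0],"yaw":0},{"delta_pos":[0,0.5,0],"yaw":0},{"delta_pos":[0,0,0],"yaw":0},{"delta_pos":[0,0,0],"yaw":0},{"delta_pos":[0,0,0],"yaw":0}]'
python3 -m handwheel '[{"delta_pos":[-0.2,-1.5,0],"yaw":0},{"delta_pos":[-2.0,-1,0],"yaw":0},{"delta_pos":[-2.5,0,1],"yaw":0},{"delta_pos":[-1,0,2.5],"yaw":0},{"delta_pos":[0,0,2.5],"yaw":0},{"delta_pos":[0,0,2.3],"yaw":0},{"delta_pos":[0,0.5,0],"yaw":0},{"delta_pos":[0,0,0],"yaw":0},{"delta_pos":[0,0,0],"yaw":0}]'
python3 meas.py w5.png; python3 fit.py
```

```text
clock: 7.0
eef_pos: [521.5, 188.5, 148.4]
tool_rot: [3.142, 0.0, 1.506]
force: [-0.2, 0.3, -0.4]
width: 85.2
gripper_force: 0.0
clock: 7.75
eef_pos: [464.0, 168.6, 230.9]
tool_rot: [-3.141, 0.0, 1.506]
force: [0.1, -1.0, -0.9]
width: 85.4
gripper_force: 0.0
7.75 tcp world [464.  168.6 230.9] [-3.1  0.   1.5] con [-101.8  -36.   230.9]
lever_ball 0.74 343 115 439 171 [-14.8  17.5 184.7]
lever 0.62 346 118 439 167 [-14.1  18.2 184.4]
ball 2211 [  0.8  17.3 178.3] [  0.7  17.3 178.5  16.8] ang -0.14505360274394832fit.py:11: RuntimeWarning: Mean of empty slice.
  P=W[k];print('clip',len(P),P.mean(0),P.min(0),P.max(0))
  ret = um.true_divide(
Traceback (most recent call last):
  File "fit.py", line 11, in <module>
    P=W[k];print('clip',len(P),P.mean(0),P.min(0),P.max(0))
                                         ~~~~~^^^
ValueError: zero-size array to reduction operation minimum which has no identity
```

```bash
python3 -m handwheel '[{"delta_pos":[0.14,2.5,0],"yaw":0},{"delta_pos":[0.14,2.5,0],"yaw":0},{"delta_pos":[0.14,2.5,0],"yaw":0},{"delta_pos":[0.14,2.5,0],"yaw":0},{"delta_pos":[0,0,0],"yaw":0},{"delta_pos":[0,0,0],"yaw":0}]'
python3 meas.py w6.png; python3 fit.py
```

```text
clock: 8.45
eef_pos: [469.5, 270.5, 230.2]
tool_rot: [-3.14, 0.001, 1.51]
force: [0.6, -0.8, 0.3]
width: 85.4
gripper_force: 0.0
8.45 tcp world [469.5 270.5 230.2] [-3.1  0.   1.5] con [-103.3   66.1  230.2]
lever_ball 0.66 335 215 413 294 [ -9.2  26.8 168.7]
lever_ball 0.63 394 366 421 381 [ 131.5 -266.6   39.5]
index_tip 0.4 294 37 512 343 [72.8 39.  40.2]
lever 0.86 339 218 413 293 [-10.2  29.5 174.5]
lever 0.37 293 39 512 345 [72.2 36.3 39.9]
ball 1026 [  0.6  17.1 178.2] [  0.6  17.  178.1  17.1] ang -0.14354533922038887
clip 59 [ 17.  15. 138.] [ 11.7   9.7 129.4] [ 24.1  17.6 150.2]
top 7 [ 23.   17.  148.5] [[ 22.3  16.6 146.5]
 [ 24.   17.5 150.1]] ang -0.1895576485010381
console [ -49.8 -181.3   36. ] [ 80.3 183.8  44.9] 39.8266602537509
-120 [-49.   22.7]
-60 [-48.9   7.9]
0 [-49.2  79. ]
60 [-48.8  78.8]
120 [-48.6  78.8]
hub [ 0.8  5.1 54.1] [[-15.2 -28.1  38.7]
 [ 15.2  28.1  81.8]]
quad [  14.  -159.2   60.1] [ 23.9 177.3 144.8] [ 17.1  51.3 107.6]
```

View pics/w6.png

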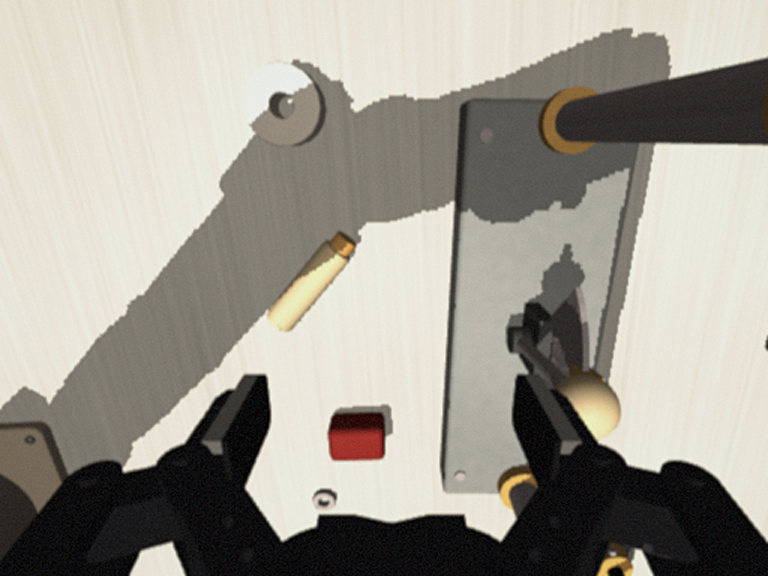

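The clip peeks out directly under the ball stem at (587,375), behind the ball at (590,405). I measure the lever at -0.144 and the clip at about -0.137, so they line up. Now I'll go to the canister and look at the knob from above.

```bash
python3 -m handwheel '[{"delta_pos":[0,-3.7,0],"yaw":0},{"delta_pos":[0,-3.7,0],"yaw":0},{"delta_pos":[0,-3.7,0],"yaw":0},{"delta_pos":[0,-3.7,0],"yaw":0},{"delta_pos":[0,-3.7,0],"yaw":0},{"delta_pos":[0,-3.7,0],"yaw":0},{"delta_pos":[0,-3.7,0],"yaw":0},{"delta_pos":[0,-3.7,0],"yaw":0},{"delta_pos":[0,-3.7,0],"yaw":0},{"delta_pos":[0,-3.7,0],"yaw":0}]'
python3 -m handwheel '[{"delta_pos":[0,-3.7,0],"yaw":0},{"delta_pos":[0,-3.7,0],"yaw":0},{"delta_pos":[0,0,0],"yaw":0},{"delta_pos":[0,0,0],"yaw":0},{"delta_pos":[0,0,0],"yaw":0}]'
cat > lid.py <<'E'
from h import *
import sys
np.set_printoptions(suppress=True,precision=1)
def disc(W,m,label):
    P=W[m]
    if len(P)<10:print(label,len(P));return
    h=cv2.convexHull(P[:,:2].astype(np.float32));(x,y),(a,b),_=cv2.fitEllipse(h)if len(h)>5 else((0,0),(0,0),0)
    print(label,len(P),'ell',np.round([x,y,a,b],1),'circ',cv2.minEnclosingCircle(P[:,:2].astype(np.float32)),'z med',np.median(P[:,2]))
if __name__=='__main__':
    s=status.read_state();print(s['clock'],s['eef_pos'],s['tool_rot'],s['width'])
    p=shot('wrist');save(p,sys.argv[1],k=1.5);W=cloud(p);X,Y,Z=W[...,0],W[...,1],W[...,2]
    hsv=cv2.cvtColor(p['color'],cv2.COLOR_RGB2HSV)
    for t in('lid_knob','lid','dish','canister'):
        for r in models.boxes_of(p,t)[:2]:
            x0,y0,x1,y1=map(int,r['rect']);print(t,round(r['score'],2),x0,y0,x1,y1,W[(y0+y1)//2,(x0+x1)//2])
    n=(abs(X-475)<75)&(abs(Y+198)<75)
    disc(W,n&(abs(Z-90)<4),'lid disc');disc(W,n&(Z>118)&(Z<127)&(hsv[...,2]<90),'knob top')
    d=(X>420)&(X<640)&(Y>-520)&(Y<-310)&(hsv[...,1]>120)&(hsv[...,0]<20)
    disc(W,d&(Z<20),'dish');disc(W,d&(Z>7)&(Z<14),'rim');disc(W,d&(Z<6),'floor')
E
python3 lid.py w7.png
```

```text
clock: 9.48
eef_pos: [469.1, -103.2, 231.6]
tool_rot: [3.141, -0.0, 1.505]
force: [0.9, 0.3, -0.4]
width: 85.5
gripper_force: 0.0
clock: 9.9
eef_pos: [469.4, -174.7, 231.2]
tool_rot: [-3.141, -0.001, 1.505]
force: [-0.3, 0.5, -0.4]
width: 85.7
gripper_force: 0.0
9.9 [ 469.4 -174.7  231.2] [-3.1 -0.   1.5] 85.67984183378702
lid_knob 0.91 120 192 195 256 [ 327.7 -245.5   28.6]
lid_knob 0.75 217 154 316 240 [ 475.  -186.1  112.8]
lid 0.98 121 188 195 259 [ 327.7 -245.8   24.8]
lid 0.75 220 151 316 244 [ 477.  -185.2  115.5]
dish 0.9 262 264 353 342 [ 528.8 -410.     2.1]
dish 0.86 394 270 482 316 [ 733.5 -403.7    2.8]
canister 0.82 236 141 296 166 [ 477.8 -147.6   89.5]
lid disc 6161 ell [ 476.4 -197.5  101.2  101.6] circ ((476.4944763183594, -197.56578063964844), 51.072914123535156) z med 89.84874555881805
knob top 412 ell [ 476.5 -196.4   21.5   22.1] circ ((476.41815185546875, -196.3430938720703), 11.304540634155273) z med 121.74645149803229
dish 5407 ell [ 530.1 -409.2  145.8  147.5] circ ((529.545654296875, -409.3756408691406), 74.25138854980469) z med 2.8184784219353105
rim 411 ell [ 530.1 -409.2  145.7  147.6] circ ((529.545654296875, -409.3756408691406), 74.25138854980469) z med 8.929913383546136
floor 4915 ell [ 529.9 -410.1  138.8  144.8] circ ((529.3291015625, -409.7882385253906), 72.67606353759766) z med 2.7167555060520385
```

View pics/w7.png

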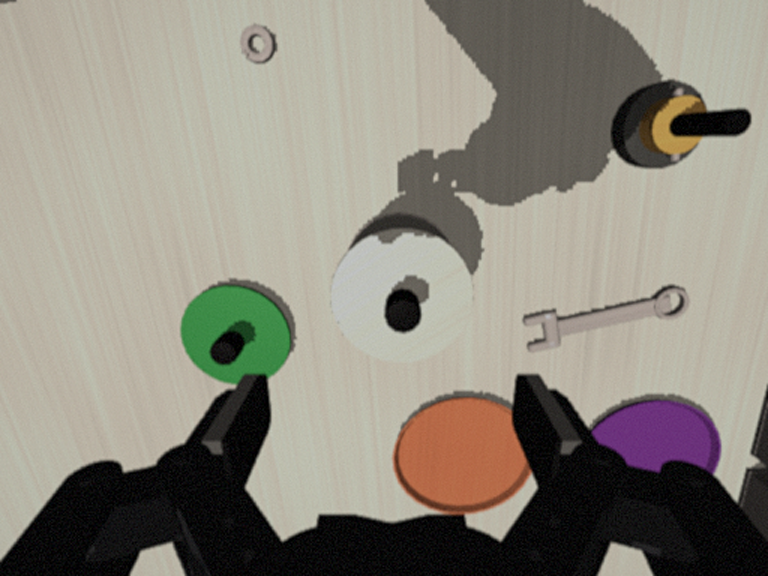

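The wrist view shows the white lid and knob at (403,310), the green decoy at (237,335), the copper dish at (465,455) and the purple one at (655,440). Heights check: disc top 90, knob top 122. Going down on the knob.

```bash
python3 -m handwheel '[{"delta_pos":[0.35,-1.15,-1],"yaw":0},{"delta_pos":[0.35,-1.15,-2],"yaw":0},{"delta_pos":[0,0,-2.5],"yaw":0},{"delta_pos":[0,0,-2.5],"yaw":0},{"delta_pos":[0,0,-2.5],"yaw":0},{"delta_pos":[0,0,-2],"yaw":0},{"delta_pos":[0,0,-1],"yaw":0},{"delta_pos":[0,0,0],"yaw":0},{"delta_pos":[0,0,0],"yaw":0}]'
```

```text
clock: 10.9
eef_pos: [477.3, -197.3, 96.5]
tool_rot: [-3.141, -0.0, 1.507]
force: [0.4, -0.2, 0.2]
width: 85.6
gripper_force: 0.0
```

```bash
python3 -m handwheel '[{"delta_pos":[-0.1,0,-0.2],"yaw":0},{"delta_pos":[0,0,0],"yaw":0},{"delta_pos":[0,0,0],"yaw":0}]'
python3 -m handwheel '[{"delta_pos":[0,0,0],"yaw":0},{"delta_pos":[0,0,0],"yaw":0},{"delta_pos":[0,0,0],"yaw":0},{"delta_pos":[0,0,0],"yaw":0},{"delta_pos":[0,0,0],"yaw":0},{"delta_pos":[0,0,0],"yaw":0},{"delta_pos":[0,0,0],"yaw":0},{"delta_pos":[0,0,0],"yaw":0},{"delta_pos":[0,0,0],"yaw":0},{"delta_pos":[0,0,0],"yaw":0}]' -1
```

```text
clock: 11.15
eef_pos: [476.6, -197.7, 95.3]
tool_rot: [3.14, 0.0, 1.507]
force: [0.4, -0.9, 0.6]
width: 85.6
gripper_force: 0.0
clock: 11.98
eef_pos: [476.2, -197.6, 94.6]
tool_rot: [3.141, -0.0, 1.507]
force: [-1.1, 1.0, 4.9]
width: 22.3
gripper_force: 58.5
```

```bash
python3 -m handwheel '[{"delta_pos":[0,0,0.4],"yaw":0},{"delta_pos":[0,0,0.4],"yaw":0},{"delta_pos":[0,0,0.6],"yaw":0},{"delta_pos":[0,0,1],"yaw":0},{"delta_pos":[0,0,1.5],"yaw":0},{"delta_pos":[0,0,1.5],"yaw":0},{"delta_pos":[0,0,1],"yaw":0},{"delta_pos":[0,0,0.5],"yaw":0},{"delta_pos":[0,0,0],"yaw":0}]'
python3 lid.py w8.png
```

```text
clock: 12.73
eef_pos: [476.8, -197.8, 164.7]
tool_rot: [3.139, 0.001, 1.507]
force: [1.2, 0.1, -1.0]
width: 22.3
gripper_force: 58.7
12.7333 [ 476.8 -197.8  164.7] [3.1 0.  1.5] 22.258179360026723
lid_knob 0.89 81 191 172 272 [ 328.5 -245.9   26.9]
lid 0.94 82 190 173 272 [ 329.2 -246.3   26.1]
lid 0.79 173 160 348 316 [ 478.4 -186.2  171.7]
dish 0.88 253 284 349 363 [ 491.4 -181.9  236.3]
dish 0.81 400 281 512 364 [ 726.2 -419.3    3.7]
canister 0.66 209 130 308 175 [ 477.5 -170.8   15.5]
lid disc 15 ell [ 473.5 -186.2   69.3   83.7] circ ((479.9452209472656, -166.15879821777344), 32.545196533203125) z med 86.28604763041812
knob top 0
dish 1197 ell [ 529.7 -409.   143.9  147.8] circ ((530.4147338867188, -409.1004943847656), 73.60450744628906) z med 2.8850531524709027
rim 119 ell [ 531.7 -409.   143.7  149. ] circ ((530.4147338867188, -409.1004943847656), 73.60450744628906) z med 8.96776255084211
floor 1044 ell [ 532.8 -411.3  133.5  145.4] circ ((530.4437255859375, -410.6522521972656), 70.70787811279297) z med 2.7710426762157567
```

View pics/w8.png

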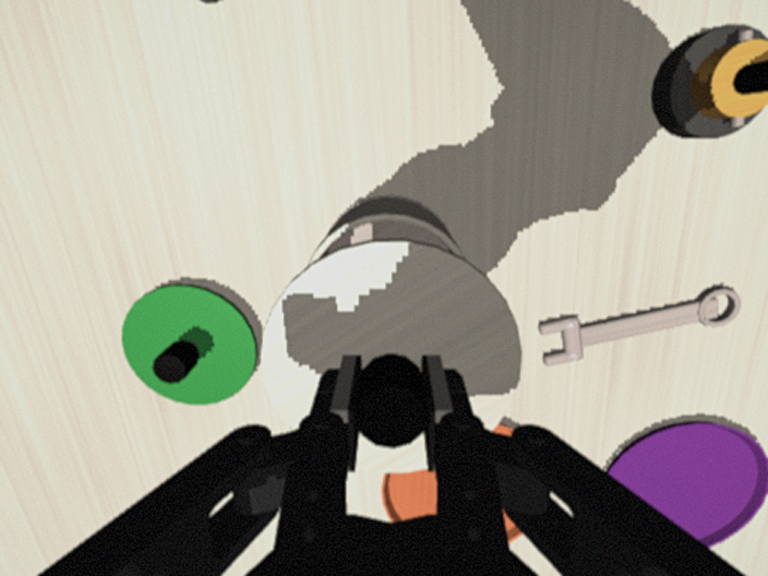

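The lid hangs level from the knob at (390,400), and the canister below it hasn't moved. Carrying it to the copper dish.

```bash
python3 -m handwheel '[{"delta_pos":[0.3,-1.15,0],"yaw":0},{"delta_pos":[0.6,-2.5,0],"yaw":0},{"delta_pos":[0.8,-3,0],"yaw":0},{"delta_pos":[0.8,-3,0],"yaw":0},{"delta_pos":[0.8,-3,0],"yaw":0},{"delta_pos":[0.8,-3,0],"yaw":0},{"delta_pos":[0.7,-2.7,0],"yaw":0},{"delta_pos":[0.4,-1.8,0],"yaw":0},{"delta_pos":[0.1,-1,0],"yaw":0},{"delta_pos":[0,0,0],"yaw":0}]'
python3 -m handwheel '[{"delta_pos":[0,0,-1],"yaw":0},{"delta_pos":[0,0,-2],"yaw":0},{"delta_pos":[0,0,-2.5],"yaw":0},{"delta_pos":[0,0,-2.5],"yaw":0},{"delta_pos":[0,0,-2],"yaw":0},{"delta_pos":[0,0,-1.5],"yaw":0},{"delta_pos":[0,0,-1],"yaw":0},{"delta_pos":[0,0,-0.5],"yaw":0},{"delta_pos":[0,0,0],"yaw":0},{"delta_pos":[0,0,0],"yaw":0}]'
```

```text
clock: 13.82
eef_pos: [527.6, -412.7, 162.6]
tool_rot: [-3.141, 0.002, 1.503]
force: [-0.1, 0.1, -0.6]
width: 22.5
gripper_force: 58.8
clock: 14.65
eef_pos: [529.4, -408.7, 33.8]
tool_rot: [3.141, 0.0, 1.507]
force: [-0.6, -0.7, -1.1]
width: 22.1
gripper_force: 58.8
```

```bash
python3 -m handwheel '[{"delta_pos":[0,0,-0.4],"yaw":0},{"delta_pos":[0,0,-0.4],"yaw":0},{"delta_pos":[0,0,-0.2],"yaw":0},{"delta_pos":[0,0,0],"yaw":0},{"delta_pos":[0,0,0],"yaw":0}]'
python3 -m handwheel '[{"delta_pos":[0,0,-0.1],"yaw":0},{"delta_pos":[0,0,-0.1],"yaw":0},{"delta_pos":[0,0,0],"yaw":0},{"delta_pos":[0,0,0],"yaw":0}]'
```

```text
clock: 15.07
eef_pos: [529.1, -409.0, 23.3]
tool_rot: [3.142, -0.0, 1.507]
force: [0.2, -0.6, -0.8]
width: 22.2
gripper_force: 58.8
clock: 15.4
eef_pos: [529.1, -409.0, 21.3]
tool_rot: [3.142, -0.0, 1.507]
force: [-0.4, 0.8, -0.9]
width: 22.3
gripper_force: 58.8
```

```bash
python3 -m handwheel '[{"delta_pos":[0,0,-0.05],"yaw":0},{"delta_pos":[0,0,-0.05],"yaw":0},{"delta_pos":[0,0,0],"yaw":0},{"delta_pos":[0,0,0],"yaw":0}]'
```

```text
clock: 15.73
eef_pos: [529.1, -409.1, 20.6]
tool_rot: [3.141, 0.0, 1.507]
force: [-1.0, 1.0, 2.7]
width: 22.3
gripper_force: 59.3
```

```bash
python3 -m handwheel '[{"delta_pos":[0,0,-0.04],"yaw":0},{"delta_pos":[0,0,0],"yaw":0},{"delta_pos":[0,0,0],"yaw":0}]'
python3 -m handwheel '[{"delta_pos":[0,0,0],"yaw":0},{"delta_pos":[0,0,0],"yaw":0},{"delta_pos":[0,0,0],"yaw":0},{"delta_pos":[0,0,0],"yaw":0},{"delta_pos":[0,0,0],"yaw":0},{"delta_pos":[0,0,0],"yaw":0},{"delta_pos":[0,0,0],"yaw":0},{"delta_pos":[0,0,0],"yaw":0}]' 1
python3 -m handwheel '[{"delta_pos":[0,0,1],"yaw":0},{"delta_pos":[0,0,2],"yaw":0},{"delta_pos":[0,0,3],"yaw":0},{"delta_pos":[0,0,3],"yaw":0},{"delta_pos":[0,0,3],"yaw":0},{"delta_pos":[0,0,3],"yaw":0},{"delta_pos":[0,2,2],"yaw":0},{"delta_pos":[0,2,2],"yaw":0},{"delta_pos":[0,0,0],"yaw":0},{"delta_pos":[0,0,0],"yaw":0}]'
python3 lid.py w9.png; python3 - <<'E'
from lid import *
p=shot('wrist');W=cloud(p);X,Y,Z=W[...,0],W[...,1],W[...,2];n=np.hypot(X-529,Y+409)<65
m=n&(abs(Z-16)<4);disc(W,m,'placed disc');disc(W,n&(Z>43)&(Z<53),'knob')
P=W[m];print('plane',np.linalg.lstsq(np.c_[P[:,:2]-P[:,:2].mean(0),np.ones(len(P))],P[:,2],rcond=None)[0]*[1000,1000,1])
t=shot('top');W=cloud(t);X,Y,Z=W[...,0],W[...,1],W[...,2];disc(W,(abs(X-475)<75)&(abs(Y+198)<75)&(Z>78)&(Z<92),'canister rim')
save(t,'t2.png',(90,90,420,300),2.2)
E
```

```text
clock: 15.98
eef_pos: [529.1, -409.1, 20.6]
tool_rot: [3.141, -0.0, 1.507]
force: [-0.4, 1.2, 6.0]
width: 22.0
gripper_force: 59.3
clock: 16.65
eef_pos: [529.0, -409.1, 19.8]
tool_rot: [-3.142, -0.0, 1.507]
force: [0.0, -0.3, -0.9]
width: 85.1
gripper_force: 0.0
clock: 17.48
eef_pos: [530.2, -368.3, 212.0]
tool_rot: [3.138, 0.001, 1.509]
force: [-0.1, 0.2, -0.1]
width: 85.2
gripper_force: 0.0
17.4833 [ 530.2 -368.3  212. ] [3.1 0.  1.5] 85.19898229126113
lid_knob 0.86 16 26 112 125 [ 332.1 -253.6   29.7]
lid_knob 0.62 222 157 304 235 [ 533.  -397.8   41. ]
lid 0.96 12 25 115 125 [ 331.7 -253.6   30.6]
lid 0.82 223 155 303 235 [ 533.  -397.5   38.2]
dish 0.82 350 141 470 250 [ 725.1 -422.7    2.2]
dish 0.71 221 158 301 233 [ 530.7 -397.1   38.9]
canister 0.82 123 0 242 62 [ 458.3 -217.3   13.1]
lid disc 74 ell [ 476.  -199.1   88.9   94.3] circ ((476.16387939453125, -210.59140014648438), 44.732826232910156) z med 86.30347793580555
knob top 0
dish 4782 ell [ 530.6 -409.3  146.7  147.2] circ ((531.3517456054688, -409.9335021972656), 74.62421417236328) z med 3.3406962430873364
rim 930 ell [ 530.5 -409.3  146.6  147.1] circ ((530.5409545898438, -409.72906494140625), 74.07015228271484) z med 9.071392487270543
floor 3674 ell [ 531.2 -408.6  141.5  145.5] circ ((532.2206420898438, -408.56292724609375), 73.38290405273438) z med 3.021080965561538
placed disc 4446 ell [ 530.3 -409.1  101.2  101.5] circ ((530.2960815429688, -409.43829345703125), 51.189937591552734) z med 15.854707222769349
knob 325 ell [ 530.3 -408.8   23.    23.4] circ ((530.3775634765625, -408.9255676269531), 11.852907180786133) z med 47.62715182924552
plane [ 0.8  0.8 15.9]
canister rim 108 ell [ 475.9 -197.    92.1   95.5] circ ((475.52899169921875, -197.43359375), 48.120574951171875) z med 84.01338553086885
```

View pics/t2.png

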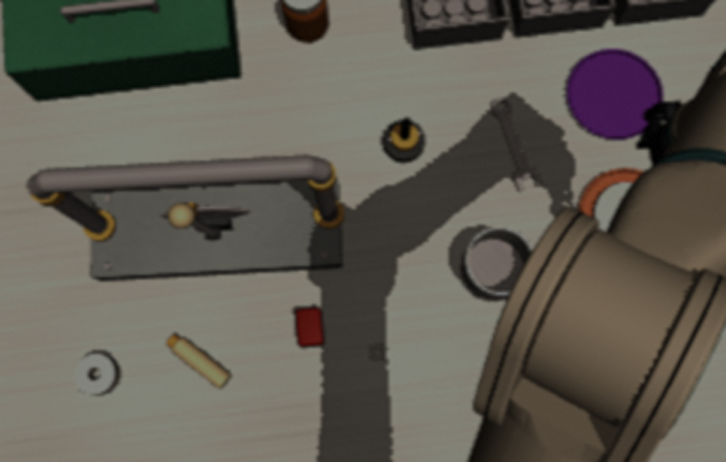

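The lid sits flat in the copper dish, level and about centred: disc centre (530,-409), top at 16 mm. The canister rim hasn't moved, the lever ball at (182,215) covers the clip, and nothing else was disturbed.

```bash
python3 -c "
from cell import ctrl
print(ctrl.finish_job())"
```

```text
the job is handed in; nothing more can be done
None
```

I swung the lever into line with the brass clip (to within about 0.01 rad by my measurement), then set the lid flat, knob up, in the copper dish; the canister did not move, and I handed the job in after about 17.5 s on the robot's clock.

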